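# Fetch the boxed-in jar from the pantry tray and weigh it

## Robot

A 6-joint arm with a two-finger parallel gripper is mounted at the origin on the work surface. World frame = base frame: x ahead of the robot, y to its left, z up, the work surface at z = 0. Lengths are in m, angles in rad, forces in N, time in s.
With the tool pointing down it reaches from about 0.25 to 0.775 m from the base axis. Payload 4 kg.
Tool frame: the origin (TCP) lies between the finger pads; the fingertips stand 14 mm ahead of it and the grasp point (between the pads) lies 5 mm behind it (nose_length is the distance from the TCP to the fingertips, in m); z points along the fingers, y is the line along which they close (so a half turn about z gives the same grasp; the last joint's range is limited). The gripper opens to 94 mm and grips with 3 to 60 N. Pads are 16 mm wide; open, the fingers measure 119 mm over their backs; the gripper's body (75 mm by 177 mm) begins 78 mm behind the grasp point.
Start: joints at [1.212, 0.087, 1.371, -0, 1.684, -0.103], TCP at [0.139, 0.532, 0.22] pointing down, gripper open.
Joint ranges: [-3.1, 3.1], [-0.76, 2.03], [0.27, 2.55], [-1.08, 4.22], [0.17, 2.65], [-2.57, 2.57]. Speed limits (rad/s): [2.79, 2.79, 3.14, 3.14, 3.14, 3.14].

## Interface

Orientations are given as [roll, pitch, yaw] about the fixed x, y, z axes, in that order (R = Rz(yaw) Ry(pitch) Rx(roll)).
In Python, from bench import * gives the robot as it stands.
- The arm moves only by the tool move_arm, never from a script. Its argument "steps" is one flat list of numbers, 7 for each row, row after row: the turn, a rotation vector about the world's x, y, z in rad, then the shift along the world's x, y, z in m, then the opening, from 0 (shut) to 1 (fully open). A call has 1 to 12 rows; each row is the pose to reach, as a shift and turn from the pose commanded when the call began; what a row does not reach only later rows make up. A row lasts 1/10 s, in which the tool goes at most 50 mm and 8.59 degrees, less where a joint would pass 70% of its speed; a pose out of reach is approached as far as the arm can. A call with a gripper value outside its range is refused whole. The fingers move at their own pace and stop on an object; the grip force is fixed at half the most. Time passes only in rows, so rows that repeat a pose let the fingers close. It gives the time, the measured TCP pose, the force, the opening and the grip force at its end, in the units of the state.
- get_obs(): the state, without advancing time (a new reading comes with each control period).
- snapshot(name): name is "scene" or "top" or "wrist"; returns (picture, depth): 384x512x3 uint8, red, green, blue; 384x512 float32, m along the optical axis (not along the pixel's ray), 0 where there is no reading.
- camera_model(name): a dict with "fx", "fy", "cx", "cy" (pixels), "rvec" (rotation vector, rad) and "tvec" (3), from world to camera coordinates, as OpenCV has them. Camera axes: x right, y down, z forward; pixel columns grow to the right and rows downward; lengths in m; the calibration is good to about 2 mm. A picture is of the moment at which its call begins: read the wrist's pose just before it. camera_model takes no time and is no camera call; for the wrist camera it gives the pose at the moment of the call.
- close_job(): hands the job in; it is judged then, once.
Trained networks look in the newest picture that a camera, given by its name, has taken for a name from the list of things; names that differ only in an ending like _2 or _b are one class to them, and where a whole thing is asked for, a point or a joint stands for the part that bears it (a point fixed in the world has none). Each returns a list of dicts, best first, with "score" (0 to 1); they miss things now and then, are a little off and sometimes report something else, mostly with a low value. They report only what shows in the picture. A call takes as long as a camera call. They do not tell look-alikes from the thing itself.
- silhouettes(camera, target): "pixels" (384x512 bool, what is visible of it) and "uv" ([column, row] in pixels, amid what is visible of it).
- spot_point(camera, target): "uv" ([column, row] in pixels: a listed point, or the origin of a listed thing).
The state is a dict: "time": time; "joint_positions": joint angles; "qvel": joint speeds; "joint_torque": joint torques, N m; "tool_pos": TCP position; "ee_rot": TCP orientation; "wrist_force": force on the tool from outside, world axes, zero at the start; "wrist_torque": the same for the moment, N m; "width": finger opening in m; "finger_force": force on a finger pad.
Only numpy, scipy, OpenCV 4.12 (cv2) and the standard library are available. Lean on these libraries where they do the work, as an engineer would, in place of code of your own. Each camera call takes 0.05 s, during which the arm holds its last target. There are 200 camera calls.

## Task

In the wooden pantry tray the short cork-lidded jar is boxed in by the two tall canisters and the tall screw-lid jar. Stand those three on the wooden board, set the cork-lidded jar on the middle of the kitchen scale's round plate and leave it there, then put the other three back in the tray, each in the very spot and turned the way it stood at the start. Keep everything upright, lower each thing right down before letting go instead of dropping it, and leave the two little tins and the mug alone.

Things in the scene. Friction and masses are not known exactly. Their poses are not given: they have to be found in the camera images.
- tray: Light wooden open tray, fixed, 170 (x) x 254 (y) x 49 mm high, walls 5 mm, inner floor 5 mm above the table. Origin: centre of its underside; +x to its back, away from the robot. The short jar stands at (33, 0) mm; the two canisters and the tall jar, in any order, at (33, 72), (33, -72) and (-33, 0), within 3 mm; canisters' x axes along the tray's within 0.05 rad.
- board: Brown chopping board lying flat to one side (left or right) of the tray, fixed, 290 (x) x 130 (y) x 18 mm thick; origin: centre of its underside, x along its length. The side area for the three cleared things.
- scale: Flat white kitchen scale with a round steel plate, fixed, on the other side of the tray from the board. The plate is 132 mm across, its top 22 mm above the table. Origin: on the table directly below the centre of the plate, z up. The housing, 205 x 150 mm, its top 17 mm high, reaches from x = -130 to +75 mm with the display at its -x end.
- square_canister: Loose clear storage canister with a square white lid, 62 x 62 mm and 145 mm tall, straight sided (grip anywhere on the sides), 0.2 to 0.45 kg. Origin: centre of its underside, z up, x and y across its faces.
- oblong_canister: Loose clear storage canister with an oblong white lid, 54 mm (x) by 74 mm (y) and 150 mm tall, straight sided, 0.2 to 0.45 kg. Origin: centre of its underside, z up.
- round_jar: Loose tall round glass jar with a ribbed metal screw lid, 66 mm across, 140 mm tall, 0.25 to 0.5 kg; grip it as a plain 66 mm cylinder. Origin: centre of its underside, z up.
- short_jar: The jar to fetch: loose short round glass jar with a cork lid, 56 mm across, 60 mm tall (lid from 46 to 60 mm), 0.12 to 0.25 kg; grip it as a plain 56 mm cylinder. Origin: centre of its underside, z up.
- tin_a: Bystander: little metal spice tin, 38 mm across, 40 mm tall, in the front +y corner of the tray. Origin: centre of its underside.
- tin_b: Bystander: a second, like tin, in the front -y corner of the tray. Origin: centre of its underside.
- mug: Bystander: white mug, 76 mm across, 85 mm tall, with a handle at its own +y, on the table behind the tray. Origin: centre of its underside.
There are look-alikes about, which are no part of the job. What is shaped like the square_canister but orange is not meant. Leave any blue look-alike of the oblong_canister alone.

How it is judged:
By the outcome, as a careful person would: the job done as asked, in the order asked, and still so for the second after the job is handed in, with the robot touching nothing.
It also fails if it takes over 138 s, if anything falls off the work surface, if the arm or the gripper's body presses on something with over 40 N, if the wrist force passes 120 N, or if a joint passes its speed limit or range.

## Working session

There is one attempt and no reset: what is moved stays moved. The work goes in short steps, Python scripts to look and compute and a tool call to move; the robot and the scene stay as the last step left them, time stands still between calls to the robot, and variables do not carry over. Pictures are saved under pics/ and viewed, at most 14 in all, crops included, and the job is handed in when it is done.

Besides the shell and the picture viewer there is one more tool, called after "Emit:" in YAML: its name, and indented under it one key for each argument. move_arm: Moves the arm, as the interface text tells. Its arguments: {"type":"object","properties":{"steps":{"type":"array"}},"required":["steps"]}

```bash
ls; mkdir -p pics; python3 - <<'E'
from bench import *
import cv2,numpy as np
o=get_obs();print(o)
for n in ("scene","top"):
    p,d=snapshot(n);cv2.imwrite(f"pics/{n}0.png",p[:,:,::-1]);np.savez(f"{n}0.npz",p=p,d=d)
    print(n,camera_model(n))
    for t in ["tray","board","scale","square_canister","oblong_canister","round_jar","short_jar","mug"]:
        print(t,[(np.round(r["uv"]),round(r["score"],2)) for r in spot_point(n,t)])
E
```

```text
pics
{'time': 0.0, 'joint_positions': array([ 1.21191160e+00,  8.79588809e-02,  1.37221944e+00,  1.55053010e-06,
        1.68358075e+00, -1.03086822e-01]), 'qvel': array([-0.00119892, -0.00086071, -0.00067124, -0.0023763 , -0.00233957,
        0.00045725]), 'joint_torque': array([-1.35183367e-03, -3.40165544e+01, -3.02432764e+01,  7.16515118e-02,
        3.27566627e-02, -1.68585243e-04]), 'tool_pos': array([0.13897926, 0.53163216, 0.21831968]), 'ee_rot': array([-3.13943790e+00, -2.24466433e-04,  2.88579468e+00]), 'wrist_force': array([ 0.22587685,  1.02001826, -0.06410327]), 'wrist_torque': array([-0.01999848, -0.03115725, -0.00111849]), 'finger_force': 0.0, 'width': 0.09385233623384776}
scene {'fx': 484.3642226698559, 'fy': 484.3642226698559, 'cx': 259.53082788092166, 'cy': 196.26543529705376, 'rvec': array([ 1.33624135,  2.1698416 , -0.91906481]), 'tvec': array([ 0.24383354, -0.31728187,  1.41627885])}
tray [(array([254., 200.]), 0.64)]
board [(array([398., 240.]), 0.71)]
scale [(array([153., 166.]), 0.96)]
square_canister [(array([234., 133.]), 0.93), (array([276., 152.]), 0.85), 
[... 276 characters left out ...]
rray([193., 269.]), 0.64)]
top {'fx': 362.8599940282228, 'fy': 362.8599940282228, 'cx': 258.3145647534848, 'cy': 188.27120209090697, 'rvec': array([ 2.19369956, -2.20063124,  0.12480544]), 'tvec': array([-0.00595423,  0.54955311,  0.78280244])}
tray [(array([262., 191.]), 0.85), (array([232., 173.]), 0.35)]
board [(array([123., 208.]), 0.78)]
scale [(array([379., 194.]), 0.73), (array([295., 211.]), 0.43)]
square_canister [(array([330., 280.]), 0.71), (array([257., 205.]), 0.7), (array([273., 271.]), 0.67)]
oblong_canister [(array([289., 182.]), 0.85), (array([324., 115.]), 0.55)]
round_jar [(array([229., 176.]), 0.71)]
short_jar [(array([260., 178.]), 0.8)]
mug [(array([270., 100.]), 0.71)]
```

View pics/scene0.png

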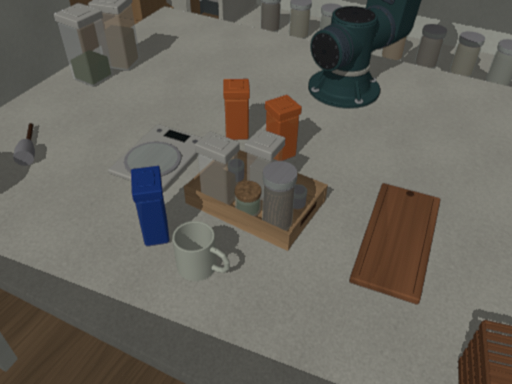

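View pics/top0.png

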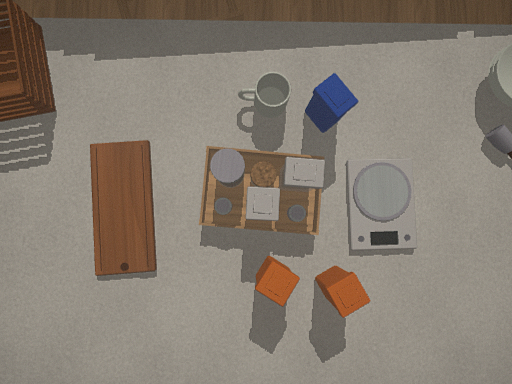

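```bash
cat > h.py <<'E'
import numpy as np,cv2
def cloud(d,c):
    R=cv2.Rodrigues(np.array(c["rvec"]))[0];v,u=np.mgrid[:d.shape[0],:d.shape[1]]
    P=np.stack([(u-c["cx"])/c["fx"]*d,(v-c["cy"])/c["fy"]*d,d],-1)
    W=(P-np.array(c["tvec"]))@R; W[d<=0]=np.nan; return W
def rect(W,m):
    (c,s,a)=cv2.minAreaRect((W[m][:,:2]*1000).astype(np.float32)); return np.round(c,1),np.round(s,1),round(a,1),m.sum()
E
python3 - <<'E'
from bench import *
from h import *
f=np.load("top0.npz");c=camera_model("top");W=cloud(f["d"],c)
R=cv2.Rodrigues(c["rvec"])[0];print("cam",-R.T@c["tvec"])
for n,(u,v),(lo,hi) in [("sq",(263,203),(.135,.16)),("ob",(304,171),(.14,.165)),("rj",(228,165),(.13,.15)),("sj",(263,175),(.05,.08)),("plate",(382,191),(.0195,.03)),("board",(123,208),(.011,.025)),("tinA",(222,205),(.03,.055)),("tinB",(297,213),(.03,.055)),("mug",(272,92),(.075,.1)),("blue",(332,100),(.13,.17)),("or1",(276,280),(.12,.17)),("or2",(343,290),(.12,.17)),("tray",(210,150),(.042,.056))]:
    z=W[...,2];m=np.nan_to_num((z>lo)&(z<hi)).astype(np.uint8)
    _,l=cv2.connectedComponents(m)
    k=l[v,u]
    if k==0:
        w=l[v-8:v+9,u-8:u+9];w=w[w>0];k=np.bincount(w).argmax() if w.size else -1
    mm=l==k
    print(n,np.round(W[v,u],3), rect(W,mm) if mm.any() else None, np.round(np.nanmedian(W[mm],0),4) if mm.any() else 0)
E
```

```text
cam [0.48586029 0.01994765 0.82362953]
sq [ 0.512 -0.012  0.152] (array([511.2, -11.2]), array([61.8, 61.6]), 89.7, np.int64(1091)) [ 0.5102 -0.0103  0.1493]
ob [ 0.571 -0.088  0.157] (array([569.4, -89.4]), array([74. , 54.4]), 85.4, np.int64(1156)) [ 0.5683 -0.0884  0.1543]
rj [0.584 0.053 0.147] (array([582.5,  55.5]), array([64.3, 63.7]), 89.5, np.int64(954)) [0.5819 0.0552 0.1458]
sj [ 0.574 -0.016  0.067] (array([576.8, -16.9]), array([54. , 54.5]), 78.1, np.int64(540)) [ 0.576  -0.0163  0.0658]
plate [ 0.543 -0.286  0.021] (array([ 543.9, -284.7]), array([132.7, 133.7]), 74.0, np.int64(2695)) [ 0.5429 -0.2844  0.0231]
board [0.507 0.288 0.021] (array([510.2, 292.1]), array([290.2, 131.3]), 4.2, np.int64(7918)) [0.5071 0.2905 0.0187]
tinA [0.512 0.071 0.048] (array([510.3,  69.4]), array([34.9, 36.2]), 44.9, np.int64(242)) [0.5098 0.0688 0.0462]
tinB [ 0.494 -0.09   0.046] (array([494.3, -89.2]), array([36.1, 34.5]), 89.5, np.int64(247)) [ 0.4942 -0.0896  0.0461]
mug [ 0.774 -0.041  0.006] None 0
blue [ 0.708 -0.145  0.151] (array([ 719. , -153.4]), array([74.1, 55.2]), 38.5, np.int64(1155)) [ 0.7164 -0.1511  0.1493]
or1 [ 0.37  -0.035  0.146] (array([363.4, -37.6]), array([62.2, 62. ]), 57.5, np.int64(1178)) [ 0.3646 -0.037   0.1441]
or2 [ 0.351 -0.159  0.147] (array([ 341.6, -169.5]), array([61.8, 62.1]), 29.5, np.int64(1212)) [ 0.3431 -0.1676  0.1439]
tray [0.635 0.099 0.025] (array([543.8, -14.6]), array([255.3, 170.3]), 84.8, np.int64(970)) [ 0.5325 -0.0043  0.0495]
```

Candidates (top picture): the square canister proper is the white-lidded one at (263,203), with orange look-alikes at (276,280) and (343,290). The oblong proper is the white-lidded one at (304,171), with a blue look-alike at (332,103). Round jar at (228,165), cork jar at (263,175), tins at (222,205) and (297,213), mug at (272,92), board on the left (+y), scale on the right (-y).

Next I move over the tray for a close wrist view.

Emit:
move_arm:
  steps: [0,0,-0.117,0.027,-0.036,0.01,1,0,0,-0.234,0.054,-0.073,0.02,1,0,0,-0.351,0.081,-0.109,0.03,1,0,0,-0.468,0.108,-0.146,0.04,1,0,0,-0.585,0.135,-0.182,0.05,1,0,0,-0.702,0.162,-0.219,0.06,1,0,0,-0.819,0.189,-0.255,0.07,1,0,0,-0.936,0.216,-0.292,0.08,1,0,0,-1.053,0.243,-0.328,0.09,1,0,0,-1.17,0.27,-0.365,0.1,1,0,0,-1.287,0.297,-0.401,0.11,1,0,0,-1.404,0.324,-0.438,0.12,1]

```text
time: 2.1
tool_pos: [0.4639, 0.0924, 0.3402]
ee_rot: [3.141, -0.0, 1.477]
wrist_force: [0.1, 0.3, -0.1]
width: 0.094
finger_force: 0.0
```

Emit:
move_arm:
  steps: [0,0,0,0.02,-0.03,0.01,1,0,0,0,0.04,-0.06,0.02,1,0,0,0,0.06,-0.09,0.02,1,0,0,0,0.06,-0.11,0.02,1,0,0,0,0.06,-0.11,0.02,1,0,0,0,0.06,-0.11,0.02,1]

```text
time: 2.7
tool_pos: [0.5231, -0.0157, 0.3595]
ee_rot: [-3.141, -0.001, 1.481]
wrist_force: [-0.6, -0.1, 0.5]
width: 0.0937
finger_force: 0.0
```

```bash
python3 - <<'E'
from bench import *
from h import *
o=get_obs();print(o["time"],o["tool_pos"],o["ee_rot"])
c=camera_model("wrist");p,d=snapshot("wrist");cv2.imwrite("pics/w0.png",p[:,:,::-1]);np.savez("w0.npz",p=p,d=d,**c)
W=cloud(d,c);R=cv2.Rodrigues(c["rvec"])[0];print("cam",-R.T@c["tvec"],R)
z=W[...,2]
for lo,hi in [(.13,.165),(.05,.08),(.042,.055)]:
    m=np.nan_to_num((z>lo)&(z<hi)).astype(np.uint8);_,l,s,ce=cv2.connectedComponentsWithStats(m)
    for k in range(1,len(s)):
        if s[k,4]>400: print(lo,ce[k].round(),rect(W,l==k),np.nanmedian(z[l==k]).round(4))
E
```

```text
2.7 [ 0.52307143 -0.01570351  0.35950251] [-3.14146491e+00 -6.70931953e-04  1.48120398e+00]
cam [0.53090442 0.06615436 0.52558671] [[ 9.95996137e-01 -8.93933890e-02 -7.19294684e-04]
 [-8.55911910e-02 -9.55893863e-01  2.80964536e-01]
 [-2.58039414e-02 -2.79778027e-01 -9.59717882e-01]]
0.13 [303. 101.] (array([582.8,  55.5]), array([64.4, 64.9]), 46.5, np.int64(2674)) 0.1459
0.13 [246. 162.] (array([510.9, -10.8]), array([62.3, 61.9]), 86.9, np.int64(2693)) 0.1493
0.13 [131. 193.] (array([363. , -37.4]), array([62.9, 62.3]), 57.6, np.int64(2550)) 0.1443
0.13 [298. 220.] (array([569.2, -88.8]), array([74.3, 54.2]), 85.4, np.int64(2573)) 0.1542
0.13 [414. 253.] (array([ 719.3, -152.9]), array([72.8, 55.9]), 38.8, np.int64(2448)) 0.149
0.05 [404. 137.] (array([738.3, -12.3]), array([105.1,  30.8]), 64.1, np.int64(663)) 0.0683
0.05 [293. 152.] (array([575.6, -16.2]), array([54.6, 54.7]), 40.7, np.int64(1167)) 0.0659
0.05 [432. 161.] (array([768.3, -44. ]), array([67.8, 34.4]), 63.9, np.int64(608)) 0.0657
0.05 [381. 221.] (array([ 704.8, -134. ]), array([67.7,  6.3]), 35.9, np.int64(450)) 0.0658
0.042 [247. 127.] (array([543.3, -13.9]), array([255.1, 170.4]), 84.8, np.int64(1599)) 0.0498
0.042 [242.  94.] (array([510.5,  69.5]), array([37.1, 35.8]), 82.7, np.int64(558)) 0.0462
0.042 [324. 167.] (array([622.1, -57.2]), array([181.9,   5.6]), 84.9, np.int64(452)) 0.0498
0.042 [242. 201.] (array([494.5, -89.2]), array([35.8, 36.9]), 27.0, np.int64(432)) 0.0464
```

```bash
python3 - <<'E'
from h import *
for fn in ("w0","top0"):
    f=np.load(fn+".npz")
    if fn=="w0": c={k:f[k] for k in("rvec","tvec","fx","fy","cx","cy")}
    else:
        from bench import camera_model; c=camera_model("top")
    W=cloud(f["d"],c);z=W[...,2]
    for n,ctr in [("sq",(.511,-.011)),("ob",(.5693,-.089))]:
        m=np.nan_to_num((z>.135)&(z<.165)&(np.hypot(W[...,0]-ctr[0],W[...,1]-ctr[1])<.06)).astype(np.uint8)
        zc=np.median(z[m>0]);cn=max(cv2.findContours(m,cv2.RETR_EXTERNAL,cv2.CHAIN_APPROX_NONE)[0],key=len)[:,0]
        P=W[cn[:,1],cn[:,0],:2]*1000
        c0,s,a=cv2.minAreaRect(P.astype(np.float32));out=[]
        for it in range(2):
          th=np.deg2rad(a);e=np.array([[np.cos(th),np.sin(th)],[-np.sin(th),np.cos(th)]]);Q=(P-c0)@e.T;sl=[];off=[]
          for ax in (0,1):
            for sg in (1,-1):
                k=(np.abs(Q[:,ax]*sg-s[ax]/2)<3)&(np.abs(Q[:,1-ax])<s[1-ax]/2-6)
                p=np.polyfit(Q[k,1-ax],Q[k,ax],1);sl.append((-p[0] if ax==0 else p[0]));off.append(p[1])
          out.append((round(a,2),np.round(np.rad2deg(sl),1),np.round(off,1)))
          a+=np.rad2deg(np.mean(sl))
        ctr2=c0+e.T@[(off[0]+off[1])/2,(off[2]+off[3])/2]
        print(fn,n,out[-1],round(a,2),ctr2.round(1))
p=cv2.imread("pics/w0.png")[40:290,170:390];cv2.imwrite("pics/w0c.png",cv2.resize(p,None,fx=2.4,fy=2.4))
E
```

```text
w0 sq (np.float64(86.93), array([-0. , -0.5,  0. ,  0.5]), array([ 31. , -29.9,  30.2, -30.3])) 86.94 [511.  -10.2]
w0 ob (np.float64(85.09), array([-0.1, -0.7,  0.4,  0.3]), array([ 36.6, -36.1,  26.9, -26.1])) 85.09 [568.8 -88.6]
top0 sq (np.float64(86.54), array([ 0.1, -0.4,  0.1,  0.1]), array([ 30.1, -29.9,  30. , -29.9])) 86.51 [511.2 -11.1]
top0 ob (np.float64(85.35), array([ 0.6,  0.3,  0.1, -0.6]), array([ 36.7, -36. ,  27. , -25.7])) 85.45 [568.8 -89. ]
```

View pics/w0c.png

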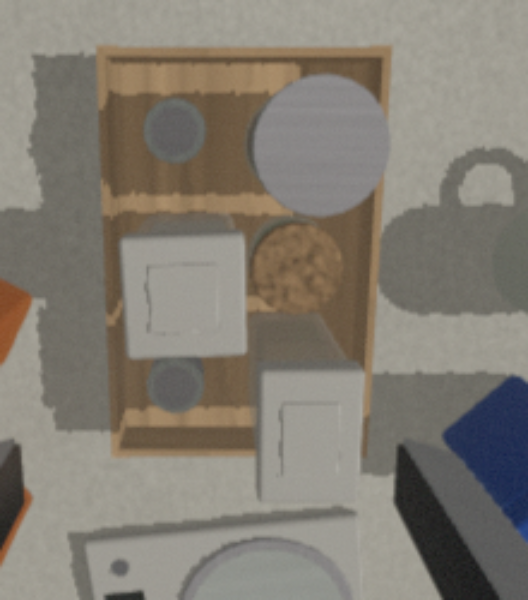

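The crop confirms it: the white-lidded square, the white-lidded oblong, the ribbed metal lid and the cork lid are all inside the tray, while the orange and blue ones are outside. Picking the square canister first.

Emit:
move_arm:
  steps: [0,0,0.031,-0.012,0.005,-0.04,1,0,0,0.031,-0.012,0.005,-0.08,1,0,0,0.031,-0.012,0.005,-0.12,1,0,0,0.031,-0.012,0.005,-0.16,1,0,0,0.031,-0.012,0.005,-0.2,1,0,0,0.031,-0.012,0.005,-0.24,1,0,0,0.031,-0.012,0.005,-0.26,1,0,0,0.031,-0.012,0.005,-0.26,1,0,0,0.031,-0.012,0.005,-0.26,1,0,0,0.031,-0.012,0.005,-0.26,1]

```text
time: 3.75
tool_pos: [0.5126, -0.0105, 0.102]
ee_rot: [3.137, 0.0, 1.514]
wrist_force: [-0.1, 0.2, -0.6]
width: 0.0938
finger_force: 0.0
```

Emit:
move_arm:
  steps: [0,0,0,0,0,0,0,0,0,0,0,0,0,0,0,0,0,0,0,0,0,0,0,0,0,0,0,0,0,0,0,0,0,0,0,0,0,0,0,0,0,0,0,0,0,0,0,0,0,0,0,0,0,0,0,0]

```text
time: 4.55
tool_pos: [0.5112, -0.011, 0.0997]
ee_rot: [3.141, 0.0, 1.513]
wrist_force: [-1.5, -0.0, 2.3]
width: 0.0618
finger_force: 30.0
```

Emit:
move_arm:
  steps: [0,0,0,0,0,0.02,0,0,0,0,0,0,0.06,0,0,0,0,0,0,0.1,0,0,0,0,-0.006,0.02,0.12,0,0,0,0,-0.018,0.055,0.12,0,0,0,0,-0.031,0.095,0.12,0,0,0,0,-0.044,0.135,0.12,0,0,0,0,-0.057,0.175,0.12,0,0,0,0,-0.07,0.215,0.12,0,0,0,0,-0.082,0.255,0.12,0,0,0,0,-0.092,0.285,0.12,0,0,0,0,-0.096,0.296,0.12,0]

```text
time: 5.75
tool_pos: [0.4132, 0.2874, 0.2176]
ee_rot: [-3.138, 0.001, 1.517]
wrist_force: [-0.0, -1.8, -4.0]
width: 0.0618
finger_force: 30.0
```

Emit:
move_arm:
  steps: [0,0,0,0,0,-0.02,0,0,0,0,0,0,-0.05,0,0,0,0,0,0,-0.08,0,0,0,0,0,0,-0.095,0,0,0,0,0,0,-0.1,0,0,0,0,0,0,-0.102,0,0,0,0,0,0,-0.104,0,0,0,0,0,0,-0.105,0,0,0,0,0,0,-0.105,0]

```text
time: 6.65
tool_pos: [0.4157, 0.2853, 0.1154]
ee_rot: [3.14, -0.001, 1.513]
wrist_force: [-0.8, 0.3, -3.5]
width: 0.0618
finger_force: 30.0
```

Emit:
move_arm:
  steps: [0,0,0,0,0,-0.001,0,0,0,0,0,0,-0.002,0,0,0,0,0,0,-0.002,0,0,0,0,0,0,-0.002,0]

```text
time: 7.05
tool_pos: [0.4153, 0.2852, 0.1127]
ee_rot: [3.141, -0.0, 1.513]
wrist_force: [0.6, 0.6, -4.0]
width: 0.0619
finger_force: 30.0
```

Emit:
move_arm:
  steps: [0,0,0,0,0,-0.001,0,0,0,0,0,0,-0.001,0,0,0,0,0,0,-0.001,0]

```text
time: 7.35
tool_pos: [0.4153, 0.2853, 0.1127]
ee_rot: [3.141, -0.001, 1.513]
wrist_force: [-2.9, -0.7, 5.2]
width: 0.0623
finger_force: 30.0
```

Emit:
move_arm:
  steps: [0,0,0,0,0,0,1,0,0,0,0,0,0,1,0,0,0,0,0,0,1,0,0,0,0,0,0,1,0,0,0,0,0,0.02,1,0,0,0,0,0,0.06,1,0,0,0,0,0,0.1,1,0,0,0,0,0,0.14,1,0,0,-0.024,0.01,-0.024,0.15,1,0,0,-0.024,0.025,-0.061,0.15,1,0,0,-0.024,0.041,-0.1,0.15,1,0,0,-0.024,0.057,-0.138,0.15,1]

```text
time: 8.55
tool_pos: [0.4727, 0.1459, 0.2617]
ee_rot: [3.141, -0.0, 1.49]
wrist_force: [0.3, 0.3, -0.0]
width: 0.0943
finger_force: 0.0
```

Emit:
move_arm:
  steps: [0,0,0,0.016,-0.039,0,1,0,0,0,0.032,-0.078,0,1,0,0,0,0.048,-0.117,0,1,0,0,0,0.064,-0.156,0,1,0,0,0,0.08,-0.195,0,1,0,0,0,0.094,-0.228,0,1,0,0,0,0.097,-0.236,-0.04,1,0,0,0,0.097,-0.236,-0.08,1,0,0,0,0.097,-0.236,-0.12,1,0,0,0,0.097,-0.236,-0.15,1,0,0,0,0.097,-0.236,-0.162,1,0,0,0,0.097,-0.236,-0.162,1]

```text
time: 9.75
tool_pos: [0.5679, -0.0886, 0.0973]
ee_rot: [-3.137, -0.001, 1.489]
wrist_force: [-0.3, 0.2, 0.3]
width: 0.0941
finger_force: 0.0
```

```bash
python3 - <<'E'
from bench import *
from h import *
o=get_obs();print(o["time"],o["tool_pos"],o["ee_rot"])
c=camera_model("top");p,d=snapshot("top");W=cloud(d,c);z=W[...,2]
m=np.nan_to_num((z>.145)&(z<.175)).astype(np.uint8);_,l,s,ce=cv2.connectedComponentsWithStats(m)
for k in range(1,len(s)):
    if s[k,4]>300: print(ce[k].round(),rect(W,l==k),np.nanmedian(z[l==k]).round(4))
E
```

```text
9.75 [ 0.56790528 -0.08858556  0.09729078] [-3.13724584e+00 -7.49549103e-04  1.48873770e+00]
[336.  90.] (array([ 720.4, -154.6]), array([74.7, 52.1]), 40.8, np.int64(664)) 0.1498
[227. 165.] (array([582.9,  55.2]), array([62.6, 63.7]), 0.1, np.int64(721)) 0.1462
[ 99. 257.] (array([415.8, 284.4]), array([62.6, 61.9]), 86.8, np.int64(1340)) 0.1619
```

Emit:
move_arm:
  steps: [0,0,0,0,0,0,0,0,0,0,0,0,0,0,0,0,0,0,0,0,0,0,0,0,0,0,0,0,0,0,0,0,0,0,0,0,0,0,0,0,0,0,0,0,0,0,0,0,0,0,0,0,0,0,0,0,0,0,0,0,0,0,0]

```text
time: 10.7
tool_pos: [0.5693, -0.0889, 0.0998]
ee_rot: [3.141, 0.0, 1.489]
wrist_force: [-0.0, -0.5, 2.0]
width: 0.0542
finger_force: 30.0
```

Emit:
move_arm:
  steps: [0,0,0,0,0,0.015,0,0,0,0,0,0,0.05,0,0,0,0,0,0,0.09,0,0,0,0,0,0,0.13,0,0,0,0,0,0,0.165,0,0,0,0,0,0,0.18,0,0,0,0,0.001,0.015,0.18,0,0,0,0,0.004,0.045,0.18,0,0,0,0,0.008,0.085,0.18,0,0,0,0,0.012,0.125,0.18,0,0,0,0,0.016,0.165,0.18,0,0,0,0,0.02,0.205,0.18,0]

```text
time: 11.9
tool_pos: [0.588, 0.1188, 0.2772]
ee_rot: [-3.138, 0.0, 1.489]
wrist_force: [1.1, 0.5, -1.8]
width: 0.0537
finger_force: 30.0
```

Emit:
move_arm:
  steps: [0,0,0,0.004,0.04,0,0,0,0,0,0.008,0.08,0,0,0,0,0,0.011,0.12,0,0,0,0,0,0.014,0.155,0,0,0,0,0,0.016,0.176,-0.01,0,0,0,0,0.016,0.183,-0.04,0,0,0,0,0.016,0.183,-0.08,0,0,0,0,0.016,0.183,-0.12,0,0,0,0,0.016,0.183,-0.15,0,0,0,0,0.016,0.183,-0.162,0,0,0,0,0.016,0.183,-0.165,0,0,0,0,0.016,0.183,-0.165,0]

```text
time: 13.1
tool_pos: [0.6048, 0.2989, 0.1137]
ee_rot: [-3.141, 0.001, 1.489]
wrist_force: [-0.1, -0.9, -1.9]
width: 0.0541
finger_force: 30.0
```

Emit:
move_arm:
  steps: [0,0,0,0,0,-0.001,0,0,0,0,0,0,-0.002,0,0,0,0,0,0,-0.0025,0,0,0,0,0,0,-0.0025,0]

```text
time: 13.5
tool_pos: [0.6055, 0.2992, 0.1126]
ee_rot: [3.141, -0.0, 1.489]
wrist_force: [-0.0, -0.2, -1.5]
width: 0.0533
finger_force: 30.0
```

Emit:
move_arm:
  steps: [0,0,0,0,0,-0.0005,0,0,0,0,0,0,-0.001,0,0,0,0,0,0,-0.001,0]

```text
time: 13.8
tool_pos: [0.6054, 0.2993, 0.1125]
ee_rot: [3.14, -0.001, 1.489]
wrist_force: [-1.5, -0.4, 5.0]
width: 0.0537
finger_force: 30.0
```

Emit:
move_arm:
  steps: [0,0,0,0,0,0,1,0,0,0,0,0,0,1,0,0,0,0,0,0,1,0,0,0,0,0,0,1,0,0,0,0,0,0.02,1,0,0,0,0,0,0.06,1,0,0,0,0,0,0.1,1,0,0,0,0,-0.01,0.13,1,0,0,0,-0.004,-0.045,0.13,1,0,0,0,-0.008,-0.085,0.13,1,0,0,0,-0.012,-0.125,0.13,1,0,0,0,-0.016,-0.165,0.13,1]

```text
time: 15.0
tool_pos: [0.5889, 0.1328, 0.2409]
ee_rot: [3.141, 0.0, 1.489]
wrist_force: [-0.1, -0.4, 1.0]
width: 0.0939
finger_force: 0.0
```

Emit:
move_arm:
  steps: [0,0,0,-0.004,-0.04,0,1,0,0,0,-0.006,-0.07,0,1,0,0,0,-0.006,-0.0785,-0.03,1,0,0,0,-0.006,-0.0785,-0.07,1,0,0,0,-0.006,-0.0785,-0.11,1,0,0,0,-0.006,-0.0785,-0.135,1,0,0,0,-0.006,-0.0785,-0.1415,1,0,0,0,-0.006,-0.0785,-0.1415,1,0,0,0,-0.006,-0.0785,-0.1415,1]

```text
time: 15.9
tool_pos: [0.5844, 0.0557, 0.1015]
ee_rot: [3.138, -0.0, 1.489]
wrist_force: [-0.1, 1.3, 1.4]
width: 0.094
finger_force: 0.0
```

Emit:
move_arm:
  steps: [0,0,0,0,0,0,0,0,0,0,0,0,0,0,0,0,0,0,0,0,0,0,0,0,0,0,0,0,0,0,0,0,0,0,0,0,0,0,0,0,0,0,0,0,0,0,0,0,0,0,0,0,0,0,0,0]

```text
time: 16.7
tool_pos: [0.5834, 0.0557, 0.1001]
ee_rot: [3.141, -0.0, 1.489]
wrist_force: [-1.3, 0.6, 4.5]
width: 0.066
finger_force: 30.0
```

Emit:
move_arm:
  steps: [0,0,0,0,0,0.015,0,0,0,0,0,0,0.05,0,0,0,0,0,0,0.09,0,0,0,0,-0.003,0.01,0.13,0,0,0,0,-0.013,0.04,0.16,0,0,0,0,-0.024,0.08,0.175,0,0,0,0,-0.036,0.12,0.18,0,0,0,0,-0.048,0.155,0.18,0,0,0,0,-0.06,0.19,0.18,0,0,0,0,-0.068,0.22,0.18,0,0,0,0,-0.073,0.2365,0.18,0,0,0,0,-0.073,0.2365,0.18,0]

```text
time: 17.9
tool_pos: [0.5091, 0.2938, 0.2784]
ee_rot: [-3.14, 0.001, 1.492]
wrist_force: [0.6, -0.7, -5.2]
width: 0.0657
finger_force: 30.0
```

Emit:
move_arm:
  steps: [0,0,0,0,0,-0.02,0,0,0,0,0,0,-0.06,0,0,0,0,0,0,-0.1,0,0,0,0,0,0,-0.14,0,0,0,0,0,0,-0.16,0,0,0,0,0,0,-0.165,0,0,0,0,0,0,-0.166,0,0,0,0,0,0,-0.167,0,0,0,0,0,0,-0.1675,0,0,0,0,0,0,-0.168,0,0,0,0,0,0,-0.168,0]

```text
time: 19.0
tool_pos: [0.5108, 0.2922, 0.1122]
ee_rot: [3.14, -0.001, 1.489]
wrist_force: [-0.3, -0.1, -3.6]
width: 0.0656
finger_force: 30.0
```

Emit:
move_arm:
  steps: [0,0,0,0,0,-0.0005,0,0,0,0,0,0,-0.001,0,0,0,0,0,0,-0.001,0]

```text
time: 19.3
tool_pos: [0.5107, 0.2924, 0.1121]
ee_rot: [3.139, -0.001, 1.489]
wrist_force: [-0.8, -1.0, 3.9]
width: 0.0658
finger_force: 30.0
```

Emit:
move_arm:
  steps: [0,0,0,0,0,0,0.82,0,0,0,0,0,0,0.82,0,0,0,0,0,0,0.82,0,0,0,0,0,0,0.82,0,0,0,0,0,0.02,0.82,0,0,0,0,0,0.06,0.82,0,0,0,0,0,0.1,0.82,0,0,0.1,0,0,0.13,1,0,0,0.24,0.008,-0.038,0.14,1,0,0,0.38,0.016,-0.076,0.14,1,0,0,0.52,0.024,-0.114,0.14,1,0,0,0.66,0.032,-0.152,0.14,1]

```text
time: 20.5
tool_pos: [0.5423, 0.1389, 0.2506]
ee_rot: [3.141, 0.0, 2.155]
wrist_force: [0.3, 0.3, -0.5]
width: 0.0939
finger_force: 0.0
```

Emit:
move_arm:
  steps: [0,0,0.14,0.008,-0.038,0,1,0,0,0.28,0.016,-0.076,0,1,0,0,0.42,0.024,-0.114,0,1,0,0,0.56,0.03,-0.14,0,1,0,0,0.7,0.034,-0.1565,0,1,0,0,0.84,0.034,-0.1565,0,1,0,0,0.907,0.034,-0.1565,0,1,0,0,0.907,0.034,-0.1565,0,1,0,0,0.907,0.034,-0.1565,0,1]

```text
time: 21.4
tool_pos: [0.5761, -0.0163, 0.2504]
ee_rot: [3.141, -0.0, 3.054]
wrist_force: [0.9, -0.0, 0.6]
width: 0.0936
finger_force: 0.0
```

```bash
python3 - <<'E'
from bench import *
from h import *
o=get_obs();print(o["time"],o["tool_pos"],o["ee_rot"])
for n in("wrist","top"):
    c=camera_model(n);p,d=snapshot(n);W=cloud(d,c);z=W[...,2];cv2.imwrite(f"pics/{n}1.png",p[:,:,::-1])
    for lo,hi in [(.05,.08),(.145,.175),(.02,.026)]:
        m=np.nan_to_num((z>lo)&(z<hi)).astype(np.uint8);_,l,s,ce=cv2.connectedComponentsWithStats(m)
        for k in range(1,len(s)):
            if s[k,4]>300: print(n,ce[k].round(),rect(W,l==k),np.nanmedian(z[l==k]).round(4))
E
```

```text
21.4 [ 0.57614725 -0.01633516  0.25036728] [ 3.14146148e+00 -1.87072282e-04  3.05435078e+00]
wrist [257. 171.] (array([576. , -16.1]), array([54.3, 54.2]), 86.4, np.int64(1901)) 0.0658
wrist [505. 175.] (array([603.4, 267.2]), array([ 9.8, 50.3]), 82.4, np.int64(539)) 0.0597
wrist [178. 287.] (array([ 714.5, -125.8]), array([41.4,  3.3]), 36.3, np.int64(445)) 0.0656
wrist [265. 292.] (array([736.4, -14.1]), array([109.4,  34.1]), 76.2, np.int64(974)) 0.0675
wrist [145. 360.] (array([ 737.7, -143.9]), array([33.3, 45.2]), 39.7, np.int64(689)) 0.149
wrist [322. 166.] (array([595.4,  52. ]), array([120. , 242.5]), 36.1, np.int64(387)) 0.023
wrist [ 43. 156.] (array([ 546.7, -275.7]), array([112.9, 131.1]), 72.2, np.int64(8027)) 0.0233
top [28. 70.] (array([809.8, 474.2]), array([ 78.9, 219. ]), 80.1, np.int64(751)) 0.0707
top [504.  73.] (array([ 800.8, -549.3]), array([ 48.3, 124.7]), 83.9, np.int64(815)) 0.0654
top [263. 177.] (array([567.9, -15.8]), array([54.8, 38.2]), 85.0, np.int64(406)) 0.0657
top [ 93. 152.] (array([605.8, 297.9]), array([74.3, 54.3]), 85.2, np.int64(1348)) 0.1671
top [ 97. 204.] (array([511.7, 291.2]), array([65.1, 64.5]), 61.1, np.int64(1124)) 0.1586
top [ 99. 257.] (array([415.6, 284.5]), array([63.4, 62.4]), 86.7, np.int64(1345)) 0.1619
top [398. 194.] (array([ 534.1, -326.5]), array([ 51.4, 124.7]), 78.2, np.int64(871)) 0.023
```

Emit:
move_arm:
  steps: [0,0,0,0,0,-0.04,1,0,0,0,0,0,-0.08,1,0,0,0,0,0,-0.12,1,0,0,0,0,0,-0.16,1,0,0,0,0,0,-0.195,1,0,0,0,0,0,-0.213,1,0,0,0,0,0,-0.219,1,0,0,0,0,0,-0.219,1,0,0,0,0,0,-0.219,1]

```text
time: 22.4
tool_pos: [0.5774, -0.0164, 0.0332]
ee_rot: [-3.142, 0.003, 3.056]
wrist_force: [-0.1, -0.6, 0.4]
width: 0.094
finger_force: 0.0
```

Emit:
move_arm:
  steps: [0,0,0,0,0,0,0,0,0,0,0,0,0,0,0,0,0,0,0,0,0,0,0,0,0,0,0,0,0,0,0,0,0,0,0,0,0,0,0,0,0,0,0,0,0,0,0,0,0,0,0,0,0,0,0,0,0,0,0,0,0,0,0]

```text
time: 23.3
tool_pos: [0.5762, -0.0163, 0.0316]
ee_rot: [3.141, 0.0, 3.056]
wrist_force: [-0.6, 0.6, 1.1]
width: 0.0555
finger_force: 30.0
```

Emit:
move_arm:
  steps: [0,0,0,0,0,0.015,0,0,0,0,0,0,0.05,0,0,0,0,0,0,0.085,0,0,0,0,-0.001,-0.01,0.115,0,0,0,0,-0.005,-0.04,0.13,0,0,0,0,-0.009,-0.08,0.13,0,0,0,0,-0.014,-0.12,0.13,0,0,0,0,-0.019,-0.16,0.13,0,0,0,0,-0.024,-0.2,0.13,0,0,0,0,-0.028,-0.235,0.13,0,0,0,0,-0.031,-0.26,0.13,0,0,0,0,-0.032,-0.2685,0.13,0]

```text
time: 24.5
tool_pos: [0.5432, -0.2875, 0.1616]
ee_rot: [-3.141, -0.001, 3.052]
wrist_force: [0.7, -0.1, -1.1]
width: 0.0555
finger_force: 30.0
```

Emit:
move_arm:
  steps: [0,0,0,0,0,-0.02,0,0,0,0,0,0,-0.05,0,0,0,0,0,0,-0.085,0,0,0,0,0,0,-0.105,0,0,0,0,0,0,-0.11,0,0,0,0,0,0,-0.111,0,0,0,0,0,0,-0.112,0,0,0,0,0,0,-0.112,0,0,0,0,0,0,-0.112,0]

```text
time: 25.4
tool_pos: [0.5449, -0.2852, 0.0509]
ee_rot: [-3.141, 0.002, 3.056]
wrist_force: [-0.4, -0.0, -1.7]
width: 0.0554
finger_force: 30.0
```

Emit:
move_arm:
  steps: [0,0,0,0,0,-0.0005,0,0,0,0,0,0,-0.001,0,0,0,0,0,0,-0.0013,0,0,0,0,0,0,-0.0013,0]

```text
time: 25.8
tool_pos: [0.5443, -0.285, 0.0487]
ee_rot: [-3.141, 0.0, 3.056]
wrist_force: [-0.6, 0.8, -0.2]
width: 0.056
finger_force: 30.0
```

Emit:
move_arm:
  steps: [0,0,0,0,0,-0.0005,0,0,0,0,0,0,-0.0005,0,0,0,0,0,0,-0.0005,1,0,0,0,0,0,-0.0005,1,0,0,0,0,0,-0.0005,1,0,0,0,0,0,-0.0005,1,0,0,0,0,0,0.02,1,0,0,0,0,0,0.06,1,0,0,0,0,0,0.1,1,0,0,0,0,0,0.14,1,0,0,0,0,0,0.18,1,0,0,0,0,0,0.21,1]

```text
time: 27.0
tool_pos: [0.5446, -0.2851, 0.2615]
ee_rot: [-3.14, 0.003, 3.056]
wrist_force: [0.5, 0.2, 0.5]
width: 0.094
finger_force: 0.0
```

```bash
python3 - <<'E'
from bench import *
from h import *
o=get_obs();print(o["time"],o["tool_pos"],o["ee_rot"])
n="wrist"
c=camera_model(n);p,d=snapshot(n);W=cloud(d,c);z=W[...,2];cv2.imwrite(f"pics/{n}2.png",p[:,:,::-1])
for lo,hi in [(.074,.1),(.02,.026)]:
        m=np.nan_to_num((z>lo)&(z<hi)).astype(np.uint8);_,l,s,ce=cv2.connectedComponentsWithStats(m)
        for k in range(1,len(s)):
            if s[k,4]>500: print(n,ce[k].round(),rect(W,l==k),np.nanmedian(z[l==k]).round(4))
E
```

```text
27.0 [ 0.54456413 -0.28509643  0.2614552 ] [-3.14002216  0.0031619   3.05582217]
wrist [257. 172.] (array([ 544.2, -285.2]), array([54.5, 54.6]), 20.0, np.int64(1948)) 0.0828
wrist [257. 155.] (array([ 543.7, -284.9]), array([130.7, 130.6]), 81.2, np.int64(5997)) 0.0231
```

View pics/wrist2.png

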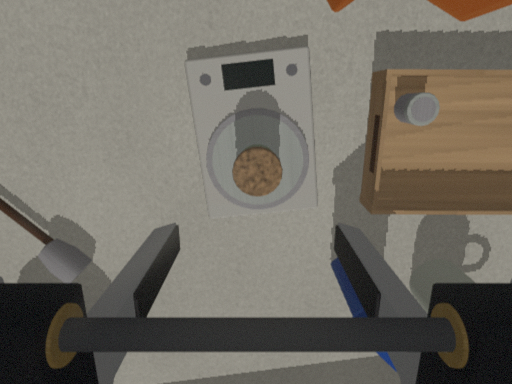

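Emit:
move_arm:
  steps: [0,0,-0.13,-0.002,0.042,0.01,1,0,0,-0.26,-0.005,0.084,0.02,1,0,0,-0.39,-0.007,0.126,0.02,1,0,0,-0.52,-0.01,0.168,0.02,1,0,0,-0.65,-0.012,0.21,0.02,1,0,0,-0.78,-0.015,0.252,0.02,1,0,0,-0.91,-0.017,0.294,0.02,1,0,0,-1.04,-0.02,0.336,0.02,1,0,0,-1.17,-0.022,0.378,0.02,1,0,0,-1.3,-0.025,0.42,0.02,0.83,0,0,-1.43,-0.028,0.462,0.02,0.83,0,0,-1.567,-0.03,0.504,0.02,0.83]

```text
time: 28.25
tool_pos: [0.5137, 0.2208, 0.2777]
ee_rot: [3.142, 0.0, 1.483]
wrist_force: [0.3, -0.0, -0.2]
width: 0.0784
finger_force: 0.0
```

Emit:
move_arm:
  steps: [0,0,0,-0.002,0.037,0,0.83,0,0,0,-0.004,0.065,0,0.83,0,0,0,-0.004,0.073,0,0.83,0,0,0,-0.004,0.073,0,0.83,0,0,0,-0.004,0.073,-0.03,0.83,0,0,0,-0.004,0.073,-0.07,0.83,0,0,0,-0.004,0.073,-0.11,0.83,0,0,0,-0.004,0.073,-0.145,0.83,0,0,0,-0.004,0.073,-0.162,0.83,0,0,0,-0.004,0.073,-0.166,0.83,0,0,0,-0.004,0.073,-0.166,0.83,0,0,0,-0.004,0.073,-0.166,0.83]

```text
time: 29.45
tool_pos: [0.5114, 0.2918, 0.1141]
ee_rot: [3.139, -0.001, 1.488]
wrist_force: [-0.2, -1.0, -0.0]
width: 0.0781
finger_force: 0.0
```

Emit:
move_arm:
  steps: [0,0,0,0,0,0,0,0,0,0,0,0,0,0,0,0,0,0,0,0,0,0,0,0,0,0,0,0,0,0,0,0,0,0,0,0,0,0,0,0,0,0,0,0,0,0,0,0,0]

```text
time: 30.15
tool_pos: [0.511, 0.2924, 0.1139]
ee_rot: [3.139, -0.001, 1.489]
wrist_force: [0.5, 0.1, 6.4]
width: 0.0658
finger_force: 30.0
```

Emit:
move_arm:
  steps: [0,0,0,0,0,0.015,0,0,0,0,0,0,0.05,0,0,0,0,0,0,0.09,0,0,0,0,0,0,0.13,0,0,0,0,0.01,-0.03,0.16,0,0,0,0,0.022,-0.07,0.165,0,0,0,0,0.035,-0.11,0.165,0,0,0,0,0.047,-0.15,0.165,0,0,0,0,0.058,-0.185,0.165,0,0,0,0,0.067,-0.217,0.165,0,0,0,0,0.0725,-0.2365,0.165,0,0,0,0,0.0725,-0.2365,0.165,0]

```text
time: 31.35
tool_pos: [0.5826, 0.0527, 0.2756]
ee_rot: [-3.138, 0.001, 1.485]
wrist_force: [-0.0, 0.3, -4.5]
width: 0.0657
finger_force: 30.0
```

Emit:
move_arm:
  steps: [0,0,0,0,0,0,0,0,0,0,0,0,-0.03,0,0,0,0,0,0,-0.07,0,0,0,0,0,0,-0.11,0,0,0,0,0,0,-0.145,0,0,0,0,0,0,-0.165,0,0,0,0,0,0,-0.172,0,0,0,0,0,0,-0.174,0,0,0,0,0,0,-0.176,0,0,0,0,0,0,-0.177,0,0,0,0,0,0,-0.177,0,0,0,0,0,0,-0.177,0]

```text
time: 32.55
tool_pos: [0.5832, 0.0556, 0.1012]
ee_rot: [3.14, -0.0, 1.489]
wrist_force: [-0.6, -0.4, -3.5]
width: 0.0661
finger_force: 30.0
```

Emit:
move_arm:
  steps: [0,0,0,-0.0004,0,-0.0005,0,0,0,0,-0.0004,0,-0.001,0,0,0,0,-0.0004,0,-0.001,0]

```text
time: 32.85
tool_pos: [0.583, 0.0555, 0.1009]
ee_rot: [3.139, -0.0, 1.489]
wrist_force: [-1.0, -0.6, 3.6]
width: 0.0657
finger_force: 30.0
```

Emit:
move_arm:
  steps: [0,0,0,0,0,-0.0005,0,0,0,0,0,0,-0.0005,0]

```text
time: 33.05
tool_pos: [0.583, 0.0555, 0.1009]
ee_rot: [3.139, -0.0, 1.489]
wrist_force: [-0.9, -1.2, 6.4]
width: 0.0653
finger_force: 30.0
```

Emit:
move_arm:
  steps: [0,0,0,0,0,0,1,0,0,0,0,0,0,1,0,0,0,0,0,0,1,0,0,0,0,0,0,1,0,0,0,0,0,0.02,1,0,0,0,0,0,0.06,1,0,0,0,0,0,0.1,1,0,0,0,0,0,0.14,1,0,0,0,0.003,0.03,0.15,1,0,0,0,0.007,0.07,0.15,1,0,0,0,0.011,0.11,0.15,1,0,0,0,0.015,0.15,0.15,1]

```text
time: 34.25
tool_pos: [0.5974, 0.2069, 0.2487]
ee_rot: [3.141, -0.0, 1.488]
wrist_force: [0.5, -0.5, 0.3]
width: 0.0937
finger_force: 0.0
```

Emit:
move_arm:
  steps: [0,0,0,0.004,0.04,0,1,0,0,0,0.007,0.08,0,1,0,0,0,0.0079,0.0935,0,1,0,0,0,0.0079,0.0935,-0.02,1,0,0,0,0.0079,0.0935,-0.06,1,0,0,0,0.0079,0.0935,-0.1,1,0,0,0,0.0079,0.0935,-0.13,1,0,0,0,0.0079,0.0935,-0.137,1,0,0,0,0.0079,0.0935,-0.137,1,0,0,0,0.0079,0.0935,-0.137,1]

```text
time: 35.25
tool_pos: [0.6064, 0.2992, 0.1141]
ee_rot: [3.138, -0.001, 1.488]
wrist_force: [0.7, 0.0, -0.8]
width: 0.0941
finger_force: 0.0
```

Emit:
move_arm:
  steps: [0,0,0,0,0,0,0,0,0,0,0,0,0,0,0,0,0,0,0,0,0,0,0,0,0,0,0,0,0,0,0,0,0,0,0,0,0,0,0,0,0,0,0,0,0,0,0,0,0,0,0,0,0,0,0,0,0,0,0,0,0,0,0]

```text
time: 36.15
tool_pos: [0.6052, 0.2992, 0.1118]
ee_rot: [3.141, -0.0, 1.489]
wrist_force: [0.6, 0.5, 0.2]
width: 0.0538
finger_force: 30.0
```

```bash
python3 - <<'E'
from bench import *
from h import *
n="top";c=camera_model(n);p,d=snapshot(n);W=cloud(d,c);z=W[...,2];cv2.imwrite(f"pics/{n}3.png",p[:,:,::-1])
for lo,hi in [(.13,.175)]:
        m=np.nan_to_num((z>lo)&(z<hi)).astype(np.uint8);_,l,s,ce=cv2.connectedComponentsWithStats(m)
        for k in range(1,len(s)):
            if s[k,4]>500: print(n,ce[k].round(),rect(W,l==k),np.nanmedian(z[l==k]).round(4),np.nanmedian(W[l==k],0).round(4))
E
```

```text
top [335.  96.] (array([ 718.8, -153.2]), array([74.1, 54.2]), 38.5, np.int64(1154)) 0.1492 [ 0.7163 -0.1512  0.1492]
top [107. 153.] (array([603.6, 275.6]), array([30.4, 78. ]), 85.6, np.int64(650)) 0.1661 [0.6032 0.2716 0.1661]
top [227. 166.] (array([583. ,  54.4]), array([64.1, 64. ]), 44.7, np.int64(955)) 0.1457 [0.5819 0.0552 0.1457]
top [103. 259.] (array([415.5, 282.8]), array([59.2, 62.2]), 87.0, np.int64(1069)) 0.1619 [0.4114 0.2725 0.1619]
top [277. 283.] (array([363.2, -37.7]), array([62.4, 62.2]), 57.5, np.int64(1161)) 0.144 [ 0.3644 -0.0371  0.144 ]
top [348. 294.] (array([ 341.4, -169.7]), array([62.2, 62.1]), 29.3, np.int64(1177)) 0.1439 [ 0.3425 -0.1679  0.1439]
```

Emit:
move_arm:
  steps: [0,0,0,0,0,0.015,0,0,0,0,0,0,0.05,0,0,0,0,0,0,0.09,0,0,0,0,0,0,0.13,0,0,0,0,-0.002,-0.02,0.16,0,0,0,0,-0.006,-0.06,0.17,0,0,0,0,-0.01,-0.1,0.17,0,0,0,0,-0.014,-0.14,0.17,0,0,0,0,-0.018,-0.18,0.17,0,0,0,0,-0.022,-0.22,0.17,0,0,0,0,-0.026,-0.26,0.17,0,0,0,0,-0.029,-0.3,0.17,0]

```text
time: 37.4
tool_pos: [0.5754, -0.0024, 0.2823]
ee_rot: [-3.142, 0.0, 1.489]
wrist_force: [0.3, 0.6, -1.7]
width: 0.0538
finger_force: 30.0
```

Emit:
move_arm:
  steps: [0,0,0,-0.003,-0.035,0,0,0,0,0,-0.006,-0.07,0,0,0,0,0,-0.007,-0.088,0,0,0,0,0,-0.007,-0.088,0,0,0,0,0,-0.007,-0.088,-0.03,0,0,0,0,-0.007,-0.088,-0.07,0,0,0,0,-0.007,-0.088,-0.11,0,0,0,0,-0.007,-0.088,-0.15,0,0,0,0,-0.007,-0.088,-0.173,0,0,0,0,-0.007,-0.088,-0.179,0,0,0,0,-0.007,-0.088,-0.181,0,0,0,0,-0.007,-0.088,-0.181,0]

```text
time: 38.6
tool_pos: [0.5704, -0.0886, 0.1025]
ee_rot: [3.138, 0.0, 1.489]
wrist_force: [-0.7, -0.4, -1.6]
width: 0.0538
finger_force: 30.0
```

Emit:
move_arm:
  steps: [0,0,0,0,0,-0.0005,0,0,0,0,0,0,-0.001,0,0,0,0,0,0,-0.001,0]

```text
time: 38.9
tool_pos: [0.5697, -0.0891, 0.1007]
ee_rot: [3.14, 0.0, 1.489]
wrist_force: [-0.5, -0.1, -2.0]
width: 0.0539
finger_force: 30.0
```

Emit:
move_arm:
  steps: [0,0,0,-0.0003,0,-0.0005,0,0,0,0,-0.0003,0,-0.001,0,0,0,0,-0.0003,0,-0.001,0]

```text
time: 39.2
tool_pos: [0.5689, -0.0889, 0.0988]
ee_rot: [3.141, 0.0, 1.489]
wrist_force: [1.0, -0.5, -2.3]
width: 0.0539
finger_force: 30.0
```

Emit:
move_arm:
  steps: [0,0,0,0,0,-0.0003,0,0,0,0,0,0,-0.0003,0]

```text
time: 39.4
tool_pos: [0.5689, -0.0889, 0.0987]
ee_rot: [3.141, 0.0, 1.489]
wrist_force: [-1.4, 0.3, -1.3]
width: 0.054
finger_force: 30.0
```

Emit:
move_arm:
  steps: [0,0,0,0,0,-0.0005,0,0,0,0,0,0,-0.0007,0,0,0,0,0,0,-0.0007,0]

```text
time: 39.7
tool_pos: [0.5689, -0.0889, 0.0987]
ee_rot: [3.141, 0.0, 1.489]
wrist_force: [-1.9, 0.6, 4.6]
width: 0.0538
finger_force: 30.0
```

Emit:
move_arm:
  steps: [0,0,0,0,0,0,1,0,0,0,0,0,0,1,0,0,0,0,0,0,1,0,0,0,0,0,0,1,0,0,0,0,0,0.02,1,0,0,0,0,0,0.06,1,0,0,0,0,0,0.1,1,0,0,0,0,0,0.14,1,0,0,0.024,-0.01,0.024,0.15,1,0,0,0.024,-0.025,0.061,0.15,1,0,0,0.024,-0.041,0.1,0.15,1,0,0,0.024,-0.057,0.138,0.15,1]

```text
time: 40.9
tool_pos: [0.5113, 0.0503, 0.2477]
ee_rot: [3.141, -0.0, 1.512]
wrist_force: [0.3, 0.7, -0.2]
width: 0.094
finger_force: 0.0
```

Emit:
move_arm:
  steps: [0,0,0,-0.016,0.039,0,1,0,0,0,-0.032,0.078,0,1,0,0,0,-0.048,0.117,0,1,0,0,0,-0.064,0.156,0,1,0,0,0,-0.08,0.195,0,1,0,0,0,-0.094,0.228,0,1,0,0,0,-0.0967,0.236,-0.02,1,0,0,0,-0.0967,0.236,-0.06,1,0,0,0,-0.0967,0.236,-0.1,1,0,0,0,-0.0967,0.236,-0.13,1,0,0,0,-0.0967,0.236,-0.136,1,0,0,0,-0.0967,0.236,-0.136,1]

```text
time: 42.1
tool_pos: [0.4147, 0.2848, 0.1109]
ee_rot: [-3.14, 0.001, 1.513]
wrist_force: [0.8, 0.4, 1.1]
width: 0.0941
finger_force: 0.0
```

Emit:
move_arm:
  steps: [0,0,0,0,0,0,1,0,0,0,0,0,0,0,0,0,0,0,0,0,0,0,0,0,0,0,0,0,0,0,0,0,0,0,0,0,0,0,0,0,0,0,0,0,0,0,0,0,0,0,0,0,0,0,0,0,0,0,0,0,0,0,0]

```text
time: 43.0
tool_pos: [0.4153, 0.2852, 0.1121]
ee_rot: [3.141, -0.0, 1.513]
wrist_force: [-0.6, -0.7, 3.1]
width: 0.0621
finger_force: 30.0
```

Emit:
move_arm:
  steps: [0,0,0,0,0,0.015,0,0,0,0,0,0,0.05,0,0,0,0,0,0,0.09,0,0,0,0,0,0,0.13,0,0,0,0,0.006,-0.02,0.16,0,0,0,0,0.019,-0.06,0.17,0,0,0,0,0.032,-0.1,0.17,0,0,0,0,0.045,-0.14,0.17,0,0,0,0,0.058,-0.18,0.17,0,0,0,0,0.071,-0.22,0.17,0,0,0,0,0.083,-0.255,0.17,0,0,0,0,0.092,-0.284,0.17,0]

```text
time: 44.2
tool_pos: [0.507, -0.001, 0.2794]
ee_rot: [-3.138, 0.0, 1.511]
wrist_force: [0.3, -0.2, -3.5]
width: 0.0616
finger_force: 30.0
```

Emit:
move_arm:
  steps: [0,0,0,0.004,-0.012,0,0,0,0,0,0.004,-0.012,0,0,0,0,0,0.004,-0.012,-0.02,0,0,0,0,0.004,-0.012,-0.06,0,0,0,0,0.004,-0.012,-0.1,0,0,0,0,0.004,-0.012,-0.14,0,0,0,0,0.004,-0.012,-0.168,0,0,0,0,0.004,-0.012,-0.178,0,0,0,0,0.004,-0.012,-0.181,0,0,0,0,0.004,-0.012,-0.182,0,0,0,0,0.004,-0.012,-0.182,0]

```text
time: 45.3
tool_pos: [0.5123, -0.0106, 0.1014]
ee_rot: [3.138, 0.0, 1.513]
wrist_force: [0.5, -0.1, -3.6]
width: 0.0618
finger_force: 30.0
```

Emit:
move_arm:
  steps: [0,0,0,0,0,-0.0005,0,0,0,0,0,0,-0.0005,0,0,0,0,0,0,-0.0005,0]

```text
time: 45.6
tool_pos: [0.5115, -0.011, 0.0997]
ee_rot: [3.141, 0.0, 1.513]
wrist_force: [-0.4, 0.2, -4.0]
width: 0.0621
finger_force: 30.0
```

Emit:
move_arm:
  steps: [0,0,0,-0.0002,0.0003,-0.0005,0,0,0,0,-0.0002,0.0003,-0.0007,0,0,0,0,-0.0002,0.0003,-0.0007,0]

```text
time: 45.9
tool_pos: [0.5112, -0.0107, 0.0991]
ee_rot: [3.141, 0.0, 1.513]
wrist_force: [-0.7, 0.4, -0.9]
width: 0.0621
finger_force: 30.0
```

Emit:
move_arm:
  steps: [0,0,0,0,0,-0.0004,0,0,0,0,0,0,-0.0005,0,0,0,0,0,0,-0.0005,0]

```text
time: 46.2
tool_pos: [0.5112, -0.0107, 0.099]
ee_rot: [3.141, 0.0, 1.513]
wrist_force: [-2.3, 1.0, 4.7]
width: 0.0619
finger_force: 30.0
```

Emit:
move_arm:
  steps: [0,0,0,0,0,0,1,0,0,0,0,0,0,1,0,0,0,0,0,0,1,0,0,0,0,0,0,1,0,0,0,0,0,0.02,1,0,0,0,0,0,0.06,1,0,0,0,0,0,0.1,1,0,0,0,0,0,0.14,1,0,0,0,0,0,0.18,1,0,0,0,0,0,0.22,1,0,0,0,0.01,0,0.25,1,0,0,0,0.012,-0.005,0.26,1]

```text
time: 47.4
tool_pos: [0.5243, -0.0155, 0.3618]
ee_rot: [3.135, 0.0, 1.514]
wrist_force: [0.5, -0.3, 0.2]
width: 0.0942
finger_force: 0.0
```

Emit:
move_arm:
  steps: [0,0,0,0,0,0,1,0,0,0,0,0,0,1,0,0,0,0,0,0,1]

```text
time: 47.7
tool_pos: [0.5222, -0.0155, 0.3554]
ee_rot: [-3.137, -0.0, 1.513]
wrist_force: [0.3, -0.6, 0.1]
width: 0.0939
finger_force: 0.0
```

```bash
python3 - <<'E'
from bench import *
from h import *
o=get_obs();print(o["time"],o["tool_pos"],o["ee_rot"])
for n in("wrist","top"):
    c=camera_model(n);p,d=snapshot(n);W=cloud(d,c);z=W[...,2];cv2.imwrite(f"pics/{n}9.png",p[:,:,::-1])
    for lo,hi in [(.13,.165),(.042,.055),(.074,.1)]:
        m=np.nan_to_num((z>lo)&(z<hi)).astype(np.uint8);_,l,s,ce=cv2.connectedComponentsWithStats(m)
        for k in range(1,len(s)):
            if s[k,4]>220: print(n,ce[k].round(),rect(W,l==k),np.nanmedian(W[l==k],0).round(4))
E
```

```text
47.7 [ 0.5222416  -0.01554577  0.35541607] [-3.13705496e+00 -3.97802408e-04  1.51267525e+00]
wrist [307. 102.] (array([582.8,  55.4]), array([64.3, 64.9]), 42.9, np.int64(2740)) [0.5825 0.0563 0.1459]
wrist [248. 163.] (array([511.4, -10.3]), array([61.7, 62. ]), 86.7, np.int64(2745)) [ 0.5116 -0.0081  0.1493]
wrist [131. 190.] (array([363.2, -37.2]), array([62.5, 62.2]), 57.5, np.int64(2619)) [ 0.366  -0.0343  0.1443]
wrist [298. 222.] (array([569.1, -88.2]), array([74.2, 54.2]), 85.3, np.int64(2628)) [ 0.5683 -0.0836  0.1542]
wrist [416. 258.] (array([ 721.9, -150.3]), array([66.2, 55.5]), 37.9, np.int64(2293)) [ 0.7186 -0.1451  0.149 ]
wrist [111. 275.] (array([ 322.5, -147.5]), array([55.3, 15.4]), 41.8, np.int64(299)) [ 0.3178 -0.1516  0.1436]
wrist [249. 126.] (array([543.1, -14.1]), array([255.9, 170.1]), 84.6, np.int64(1655)) [0.4796 0.0644 0.0498]
wrist [245.  94.] (array([510. ,  69.7]), array([35.4, 35.6]), 86.7, np.int64(561)) [0.5101 0.0697 0.0463]
wrist [326. 169.] (array([622. , -58.3]), array([180.2,   5.7]), 85.0, np.int64(428)) [ 0.6232 -0.0416  0.0498]
wrist [429. 
[... 380 characters left out ...]
 16.0, np.int64(340)) [ 0.3829 -0.0193  0.0874]
wrist [388. 230.] (array([ 706.7, -131.9]), array([62.8,  6. ]), 34.4, np.int64(432)) [ 0.706  -0.132   0.0875]
wrist [280. 312.] (array([ 545.1, -267.6]), array([20.7, 53.3]), 86.6, np.int64(349)) [ 0.5441 -0.2673  0.0825]
top [277. 286.] (array([363.3, -37.8]), array([62.4, 62. ]), 57.5, np.int64(981)) [ 0.3608 -0.0373  0.1441]
top [347. 294.] (array([ 341.6, -169.5]), array([61.7, 62.2]), 28.9, np.int64(1128)) [ 0.3435 -0.1666  0.1439]
top [33. 76.] (array([804.8, 475.4]), array([ 89.8, 225.1]), 76.2, np.int64(463)) [0.7799 0.4751 0.0462]
top [23. 62.] (array([815. , 475.1]), array([ 74. , 216.9]), 82.8, np.int64(770)) [0.7958 0.4721 0.0953]
```

View pics/wrist9.png

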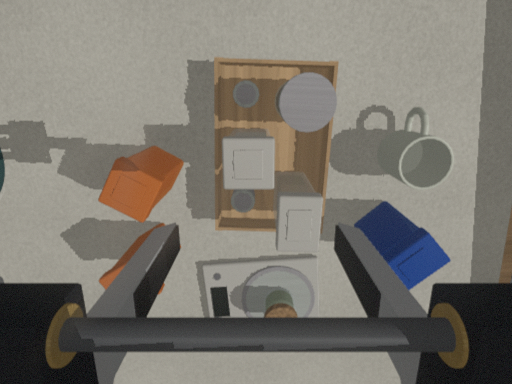

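The picture shows round jar (307,102), square canister (248,163) and oblong canister (298,222) back in place, all within about 1 mm and 0.5° of the start. The cork jar stands on the plate at (280,305), and the tins and mug are unmoved. The gripper is clear, so I'm handing in.

```bash
python3 -c "
from bench import *
print(close_job())"
```

```text
the job is handed in; nothing more can be done
None
```

The job is handed in: the cork-lidded jar stands centred on the scale's plate, and the two canisters and the tall jar are back in the tray within about 1 mm and 0.5° of where they started (the round jar's turn wasn't measured), all at about 48 s of the 138 s allowed.

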